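# Plug the tank's outlet branches and hold its lid on the mark for the water test

## Robot

A 6-joint arm with a two-finger parallel gripper is mounted at the origin on the work surface. World frame = base frame: x ahead of the robot, y to its left, z up, the work surface at z = 0. Lengths are in m, angles in degrees, forces in N, time in s.
With the tool pointing down it reaches from about 0.275 to 0.775 m from the base axis. Payload 14.6 kg.
Tool frame: the origin (TCP) lies at the very end of the fingers, on their centre line; the grasp point (between the pads) lies 19 mm behind it; z points along the fingers, y is the line along which they close (so a half turn about z gives the same grasp; the last joint's range is limited). The gripper opens to 85 mm and grips with 20 to 120 N. Pads are 22 mm wide; open, the fingers measure 114 mm over their backs; the gripper's body (76 mm by 85 mm) begins 54 mm behind the grasp point. The pads swing forward as they close: fully open they stand 13 mm farther back than shut.
Start: joints at [65.644, 15.075, -2.767, 72.158, 0, 81.102], TCP at [0.14, 0.506, 0.231] pointing down, gripper open.
Joint ranges: [-151.79, 151.79], [-50.71, 97.33], [-67.44, 78.34], [-121.81, 120.89], [-77.56, 73.72], [-180, 180]. Speed limits (degrees/s): [108.29, 108.29, 147.25, 159.86, 180, 180].

## Interface

Orientations are given as [roll, pitch, yaw] about the fixed x, y, z axes, in that order (R = Rz(yaw) Ry(pitch) Rx(roll)).
In Python, from rig import * gives the robot as it stands. Calls block until the motion is done:
- reach(position, orientation): joint-space move of the TCP to a pose.
- movel(position, ori=None, velocity=0.15, max_force=None): straight line of the TCP; ori=None keeps the orientation; velocity is the mean speed in m/s. With max_force (N) it stops when the force on the tool has changed by that much, and returns True; else False.
- set_joints(angles): joint-space move.
- set_gripper(opening, f_grip=None): finger opening in m; f_grip is the grip in N (None keeps the last); returns when the fingers have stopped.
- hold(seconds).
- solve_ik(position, orientation): joint angles nearest the present ones, or None.
- sense(): the state.
- read_camera(name): name is "scene" or "top"; returns a dict with "color" (384x512x3 uint8, red, green, blue), "camera_matrix" (3x3 intrinsics, pixels), "position" and "orientation" of the camera in the world. Camera axes: x right, y up, looking along -z (the intrinsics and any distortion apply to the point x, -y, -z); pixel columns grow to the right and rows downward; lengths in m; the calibration is good to about 2 mm. A picture is of the moment at which its call begins. There is no depth.
A pose or a line that the arm cannot do raises MotionError and nothing moves.
- finish_job(): hands the job in; it is judged then, once.
Trained networks look in a picture, given as the dict that the camera call returned (one of the last four; its "shot" number tells which), for a name from the list of things; names that differ only in an ending like _2 or _b are one class to them, and where a whole thing is asked for, a point or a joint stands for the part that bears it (a point fixed in the world has none). Each returns a list of dicts, best first, with "score" (0 to 1); they miss things now and then, are a little off and sometimes report something else, mostly with a low value. They report only what shows in the picture. A call takes as long as a camera call. They do not tell look-alikes from the thing itself.
- look_for(picture, name): "centre" ([row, column] as shares, 0 to 1, of the picture: columns of its width, rows of its height, amid what is visible of it).
- outline_of(picture, name): "region" (384x512 bool, what is visible of it) and "centre" ([row, column] as shares, 0 to 1, of the picture: columns of its width, rows of its height, amid what is visible of it).
- place_of(picture, name): "centre" ([row, column] as shares, 0 to 1, of the picture: columns of its width, rows of its height: a listed point, or the origin of a listed thing).
The state is a dict: "time": time; "joints": joint angles; "dq": joint speeds; "tau": joint torques, N m; "tool_pos": TCP position; "tool_rot": TCP orientation; "force": force on the tool from outside, world axes, zero at the start; "torque": the same for the moment, N m; "grip_width": finger opening in m; "gripper_force": force on a finger pad.
Only numpy, scipy, OpenCV 4.12 (cv2) and the standard library are available. Lean on these libraries where they do the work, as an engineer would, in place of code of your own. Each camera call takes 0.05 s, during which the arm holds its last target. There are 200 camera calls.

## Task

Get the small plastic tank ready for its water test: push the two blue test plugs fully home, upright, into the open branches of the outlet pipe, branch 1 (next to the tank, one red band) first and then branch 2, and let go of them. Then lift the tank's lid until its edge is in line with the red index on the quadrant and keep it there, still: its stay is not fitted yet, so finish while holding it up. Leave the red index and the tools and offcuts lying around where they are.

Things in the scene. Friction and masses are not known exactly. Their poses are not given: they have to be found in the camera images.
- plugA_center (a point): First of two identical blue test plugs, upright on the bench, 77 mm high, about 70 g. From the foot: black tapered rubber stem 35 mm long (diameter 25 mm at the foot, 31 at the top), blue flange 48 mm diameter x 8 mm, blue round grip 28 mm diameter x 34 mm. Point: on its axis, half-way up (38.5 mm above the foot, 3.5 mm above the flange's underside); z up along the axis.
- plugB_center (a point): The second test plug, identical to the first (either plug fits either branch); point and axes as for the first.
- port1 (a point): Centre of the open mouth of branch 1: the upright socket next to the tank, one red band and one red dot. Mouth 100 mm above the bench, bore 35 mm diameter, 40 mm deep, outside 50 mm. z up out of the bore; x from the tank's handle side to its hinge side; y along the outlet pipe, away from the tank. A plug fully home rests with its flange's underside on this mouth. The pipe is fixed.
- port2 (a point): Centre of the open mouth of branch 2, 100 mm farther along the outlet pipe away from the tank, two red bands and two red dots; otherwise exactly like branch 1, same axes. The outlet pipe is 50 mm in diameter, its axis 35 mm above the bench.
- lid (a joint): Opening angle of the tank's lid, rad: 0 shut (level), grows as the handle side is lifted, limit 1.75. Pale grey sheet 217 x 340 x 12 mm, about 0.8 kg, on a free hinge along the side away from the robot; falls shut when let go. Its top is 127 mm above the bench when shut. The tank under it is a fixed box 220 x 320 x 115 mm high.
- lid_handle (a point): Centre of the lid's handle: round steel bar, 14 mm diameter, 130 mm long, parallel to the hinge, on two end arms. In the lid's frame (origin on the hinge axis, tank axes when shut, turning with the lid) it lies at x = -240 mm, z = +42 mm: 36 mm above the lid's top face, 15 mm in front of the lid's edge; 163 mm above the bench when shut. Axes of the lid: y along the bar.
- lid_hinge (a point): Point on the hinge axis of the lid, at mid-length, 121 mm above the bench, fixed to the tank. y is along the hinge axis; x points away from the handle.
- index (a joint): Angle at which the red index is clamped on the aluminium quadrant arc at the tank's end opposite the outlet pipe, rad, measured like the lid's angle and about the same axis: the lid is on the mark when its angle equals this one. Between 0.60 and 0.95, stiff.
- index_tip (a point): Outer end, on the centre line, of the red index: a flat bar 90 x 14 x 6 mm, radial to the hinge axis, its tip 200 mm from that axis and 17 mm beside the lid's end edge. The lid is on the mark when its end edge (red line at mid-thickness, also radial to the axis) is in line with the bar. x along the bar, towards the hinge axis.
- driver_orange: Screwdriver with an orange handle, 220 mm long, lying; a bystander to be left where it lies. Origin at its underside, somewhere along its length.
- driver_yellow: Screwdriver with a yellow handle, 200 mm long, lying; a bystander to be left where it lies. Origin at its underside, somewhere along its length.
- pliers: Pliers with red grips, 160 mm long, lying; a bystander to be left where it lies. Origin at its underside, somewhere along its length.
- tape_measure: Yellow pocket tape measure, 68 x 36 x 60 mm high; a bystander to be left where it lies. Origin at its underside.
- fork_bracket: Pale grey u-shaped plastic bracket, 100 x 30 x 75 mm high; a bystander to be left where it lies. Origin at its underside.
- hot_air_gun: Hot-air welding gun, blue grip and steel barrel, 310 mm long, lying; a bystander to be left where it lies. Origin at its underside, somewhere along its length.
- offcut: Pale grey plastic offcut strip, 160 x 45 x 12 mm; a bystander to be left where it lies. Origin at its underside.
Things that resemble listed ones, but are neither listed nor needed, are in the scene too. What is shaped like the part that bears plugA_center but turquoise is not meant.

How it is judged (in metres and radians):
On the way, in this order (a step that is already met when the one before it is completed fails the run):
1. a test plug stands fully home in branch 1 and is let go, branch 2 still open (((horizontal distance between plugA_center and port1 below 0.006 m and z of plugA_center in the frame of port1 between 0 and 0.007 m and angle between plugA_center's own z axis and vertical below 0.09 rad and contact force between the fingers and plugA below 0.1 N) or (horizontal distance between plugB_center and port1 below 0.006 m and z of plugB_center in the frame of port1 between 0 and 0.007 m and angle between plugB_center's own z axis and vertical below 0.09 rad and contact force between the fingers and plugB below 0.1 N)) and not ((horizontal distance between plugA_center and port2 below 0.006 m and z of plugA_center in the frame of port2 between 0 and 0.007 m and angle between plugA_center's own z axis and vertical below 0.09 rad and contact force between the fingers and plugA below 0.1 N) or (horizontal distance between plugB_center and port2 below 0.006 m and z of plugB_center in the frame of port2 between 0 and 0.007 m and angle between plugB_center's own z axis and vertical below 0.09 rad and contact force between the fingers and plugB below 0.1 N))), for 0.2 s.
2. the other plug stands fully home in branch 2 too and is let go, the lid still down (((horizontal distance between plugA_center and port1 below 0.006 m and z of plugA_center in the frame of port1 between 0 and 0.007 m and angle between plugA_center's own z axis and vertical below 0.09 rad and contact force between the fingers and plugA below 0.1 N) or (horizontal distance between plugB_center and port1 below 0.006 m and z of plugB_center in the frame of port1 between 0 and 0.007 m and angle between plugB_center's own z axis and vertical below 0.09 rad and contact force between the fingers and plugB below 0.1 N)) and ((horizontal distance between plugA_center and port2 below 0.006 m and z of plugA_center in the frame of port2 between 0 and 0.007 m and angle between plugA_center's own z axis and vertical below 0.09 rad and contact force between the fingers and plugA below 0.1 N) or (horizontal distance between plugB_center and port2 below 0.006 m and z of plugB_center in the frame of port2 between 0 and 0.007 m and angle between plugB_center's own z axis and vertical below 0.09 rad and contact force between the fingers and plugB below 0.1 N)) and value of joint lid below 0.1 rad), for 0.2 s.
3. the lid is held in line with the red index (angle between the x axis of lid_handle and the x axis of index_tip, either way round below 0.07 rad and contact force between the fingers and lid above 0.4 N), for 0.2 s.
At the end, for the whole second after the job is handed in: One plug in each branch, fully home (flange within 3 mm of the mouth, centre within 6 mm, upright within 5 degrees), not touched by the fingers; the lid within 0.07 rad (4 degrees) of the red index, still (under 0.05 rad/s) and held by the fingers (over 0.4 N) through the last second (all of step 3 and ((horizontal distance between plugA_center and port1 below 0.006 m and z of plugA_center in the frame of port1 between 0 and 0.007 m and angle between plugA_center's own z axis and vertical below 0.09 rad and contact force between the fingers and plugA below 0.1 N) or (horizontal distance between plugB_center and port1 below 0.006 m and z of plugB_center in the frame of port1 between 0 and 0.007 m and angle between plugB_center's own z axis and vertical below 0.09 rad and contact force between the fingers and plugB below 0.1 N)) and ((horizontal distance between plugA_center and port2 below 0.006 m and z of plugA_center in the frame of port2 between 0 and 0.007 m and angle between plugA_center's own z axis and vertical below 0.09 rad and contact force between the fingers and plugA below 0.1 N) or (horizontal distance between plugB_center and port2 below 0.006 m and z of plugB_center in the frame of port2 between 0 and 0.007 m and angle between plugB_center's own z axis and vertical below 0.09 rad and contact force between the fingers and plugB below 0.1 N)) and velocity of joint lid between -0.05 and 0.05 rad/s); the arm keeps its last pose, push and grip.
It fails at once if a tool or offcut lying around is moved by more than 30 mm (distance of any of driver_orange, driver_yellow, pliers, tape_measure, fork_bracket, hot_air_gun, offcut from where it was at the start of the episode above 0.03 m).
It fails at once if the red index is shifted by more than 8 mm (distance of index_tip from where it was at the start of the episode above 0.008 m).
It also fails if it takes over 58 s, if anything falls off the work surface, if the arm or the gripper's body presses on something with over 40 N, if the wrist force passes 120 N, or if a joint passes its speed limit or range.

## Working session

There is one attempt and no reset: what is moved stays moved. The work goes in short steps, each a Python script; the robot and the scene stay as the last script left them, time stands still between calls to the robot, and variables do not carry over. Pictures are saved under pics/ and viewed, at most 10 in all, crops included, and the job is handed in when it is done.

```bash
ls; mkdir -p pics; cat > h.py <<'E'
from rig import *
import numpy as np, cv2
from scipy.spatial.transform import Rotation as R
def camR(p):
    o=np.array(p["orientation"],float)
    if o.shape==(3,3): return o
    return R.from_euler('xyz',o,degrees=True).as_matrix() if o.size==3 else R.from_quat(o).as_matrix()
def ray(p,c):
    K=np.array(p["camera_matrix"]); u=c[1]*512; v=c[0]*384
    d=np.array([(u-K[0,2])/K[0,0],-(v-K[1,2])/K[1,1],-1.]); d=camR(p)@d
    return np.array(p["position"]),d/np.linalg.norm(d)
def tri(a,b):
    A=np.zeros((3,3));y=np.zeros(3)
    for o,d in (a,b):
        P=np.eye(3)-np.outer(d,d);A+=P;y+=P@o
    x=np.linalg.solve(A,y); return x,max(np.linalg.norm((np.eye(3)-np.outer(d,d))@(x-o)) for o,d in (a,b))
def proj(p,X):
    K=np.array(p["camera_matrix"]); q=camR(p).T@(np.array(X)-p["position"])
    return np.array([K[0,2]+K[0,0]*q[0]/-q[2],K[1,2]-K[1,1]*q[1]/-q[2]])
def save(p,f): cv2.imwrite('pics/'+f,p["color"][:,:,::-1])
E
python3 - <<'E'
from h import *
P={n:read_camera(n) for n in("scene","top")}
for n,p in P.items():
    save(p,n+'0.png'); print(n,{k:v for k,v in p.items() if k!="color"})
np.set_printoptions(precision=3,suppress=True)
for t in ["plugA_center","port1","port2","lid_handle","lid_hinge","index_tip"]:
    D={n:place_of(p,t) for n,p in P.items()}
    for n in D:print(t,n,[(np.round(np.array(d["centre"])*[384,512],1),round(d["score"],2)) for d in D[n]])
    for i in D["scene"]:
        for j in D["top"]:
            x,e=tri(ray(P["scene"],i["centre"]),ray(P["top"],j["centre"]))
            if e<.01: print('   ',x,round(e,4))
E
```

```text
pics
scene {'camera_matrix': array([[349.91552653,   0.        , 253.83812886],
       [  0.        , 349.91552653, 190.449451  ],
       [  0.        ,   0.        ,   1.        ]]), 'position': array([1.35795361, 0.06437676, 0.70305443]), 'orientation': array([56.30533523,  0.74192529, 93.80715032]), 'shot': 1}
top {'camera_matrix': array([[383.46157958,   0.        , 256.90058978],
       [  0.        , 383.46157958, 188.67231317],
       [  0.        ,   0.        ,   1.        ]]), 'position': array([ 0.40984437, -0.02179525,  1.29667191]), 'orientation': array([  5.45119885,   1.03430287, -89.86758423]), 'shot': 2}
plugA_center scene [(array([209.8, 311.1]), 0.64), (array([217.8, 292.4]), 0.6), (array([195.8, 289.6]), 0.56), (array([238.6,  83.8]), 0.17)]
plugA_center top [(array([216.6, 196.3]), 0.73), (array([231.3, 224.1]), 0.71), (array([195.4, 225.8]), 0.57)]
    [ 0.388  0.121 -0.056] 0.0036
    [0.508 0.111 0.037] 0.0068
    [0.39  0.11  0.038] 0.0015
    [0.502 0.101 0.114] 0.0048
port1 scene [(array([225.1, 285.4]), 0.58)]
port1 top [(array([165. , 198.9]), 0.59), (array([160.2, 229.2]), 0.56), (array([273.2, 171.5]), 0.28)]
    [0.615 0.091 0.096] 0.0024
port2 scene [(array([225.1, 285.4]), 0.58)]
port2 top [(array([165. , 198.9]), 0.59), (array([160.2, 229.2]), 0.56), (array([273.2, 171.5]), 0.28)]
    [0.615 0.091 0.096] 0.0024
lid_handle scene [(array([173.1, 199.1]), 0.89)]
lid_handle top [(array([205.2, 314. ]), 0.74)]
    [ 0.469 -0.168  0.166] 0.0015
lid_hinge scene [(array([234.1, 190.4]), 0.91), (array([216.1, 290.8]), 0.68)]
lid_hinge top [(array([192.2, 173.4]), 0.38)]
index_tip scene [(array([154.4, 120.7]), 0.83)]
index_tip top [(array([158.9, 382.2]), 0.67), (array([205.6, 311.2]), 0.29)]
    [ 0.585 -0.335  0.287] 0.0004
```

View pics/scene0.png

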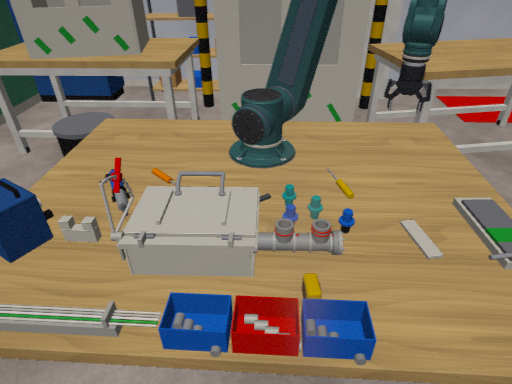

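View pics/top0.png

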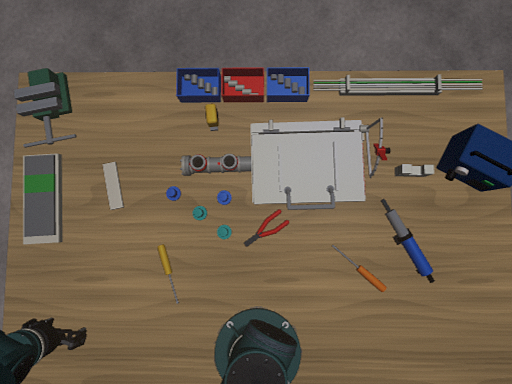

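The scene view has blue plugs at (290,213) and (346,218), and turquoise look-alikes at (289,193) and (316,206) (col,row). The top view has blue plugs at (224,198) and (173,193), and turquoise ones at (200,212) and (224,232). The two blue ones fit the description. The sockets are at (285,228)/(321,229) in the scene view and about (229,161)/(199,164) in the top view. The next crop confirms this.

```bash
cat > m.py <<'E'
from h import *
from scipy.optimize import minimize
np.set_printoptions(precision=4,suppress=True)
P={n:read_camera(n) for n in("scene","top")}
def blue(p):
    h=cv2.cvtColor(p["color"],cv2.COLOR_RGB2HSV); return ((h[...,0]>106)&(h[...,0]<128)&(h[...,1]>130)&(h[...,2]>50)).astype(np.uint8)
def comp(p,c):
    n,l,s,ce=cv2.connectedComponentsWithStats(blue(p)); i=1+np.argmin(np.hypot(*(ce[1:]-c).T)); return (l==i),s[i],ce[i]
th=np.linspace(0,2*np.pi,24)
def ring(x,y,z,r): return np.c_[x+r*np.cos(th),y+r*np.sin(th),z+0*th]
def sil(p,x,y,z):  # antialiased mask of the blue part, foot at z
    m=np.zeros((384*4,512*4),np.uint8)
    for a,b,r in((.035,.043,.024),(.043,.077,.014)):
        q=np.array([proj(p,X) for X in np.r_[ring(x,y,z+a,r),ring(x,y,z+b,r)]])
        cv2.fillConvexPoly(m,cv2.convexHull(((q+.5)*4).astype(np.float32)).astype(int),1)
    return cv2.resize(m.astype(np.float32),(512,384),interpolation=cv2.INTER_AREA)
def fit(cs,ct):
    M=[(P["scene"],comp(P["scene"],cs)),(P["top"],comp(P["top"],ct))]
    print([(c[1],c[2]) for _,c in M])
    x0,e=tri(*[ray(p,(c[2][1]/384,c[2][0]/512)) for p,c in M]); print('centroid tri',x0,e)
    f=lambda v:sum(np.abs(sil(p,*v)-c[0]).sum() for p,c in M)
    r=minimize(f,x0-[0,0,.05],method='Nelder-Mead',options=dict(initial_simplex=x0-[0,0,.05]+np.array([[0,0,0],[.008,0,0],[0,.008,0],[0,0,.008]]),xatol=2e-4,fatol=.05))
    print('fit foot',r.x,r.fun); return r.x
E
python3 - <<'E'
from m import *
fit((290,213),(224,198)); fit((346,218),(173,193))
a=P["scene"]["color"][180:260,255:375]; b=P["top"]["color"][140:245,150:260]
a=cv2.resize(a,(420,280),interpolation=cv2.INTER_CUBIC); b=cv2.resize(b,(377,360),interpolation=cv2.INTER_CUBIC)
im=np.zeros((360,800,3),np.uint8); im[:280,:420]=a; im[:,422:799]=b
cv2.imwrite('pics/crop.png',im[:,:,::-1])
E
```

```text
[(array([283, 204,  15,  16, 111], dtype=int32), array([289.6126, 211.8919])), (array([218, 191,  13,  14, 145], dtype=int32), array([223.8207, 197.1931]))]
centroid tri [0.5005 0.1084 0.0544] 3.8624549800708814e-05
fit foot [ 0.5011  0.1106 -0.0005] 133.3125
[(array([339, 209,  15,  18, 185], dtype=int32), array([346.3946, 218.1459])), (array([167, 187,  13,  13, 132], dtype=int32), array([172.8258, 192.9242]))]
centroid tri [0.5148 0.2775 0.0481] 0.0005571840688982875
fit foot [ 0.5149  0.2793 -0.0014] 90.5
```

View pics/crop.png

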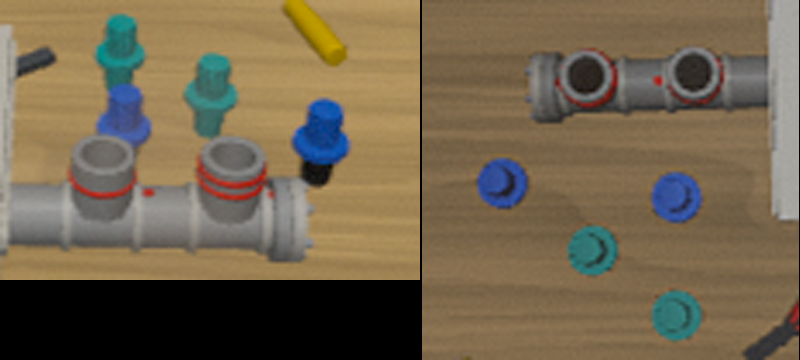

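The crop confirms it: the blue plugs have a black stem and blue flange. Branch 1 (one band) has its mouth at scene (284,225) / top (229,161), and branch 2 (two bands) at scene (321,226) / top (198,162). Next I measure the mouths and pick the first plug.

```bash
cat > p1.py <<'E'
from m import *
# bore: dark region in the top view; mouth: eyeballed in the scene view
g=cv2.cvtColor(P["top"]["color"],cv2.COLOR_RGB2GRAY)
n,l,s,ce=cv2.connectedComponentsWithStats((g<75).astype(np.uint8))
T=[];
for c,sc in (((229,161),(284.4,225.1)),((198.5,162),(321.3,225.7))):
    i=1+np.argmin(np.hypot(*(ce[1:]-c).T)); print('bore',s[i],ce[i])
    x,e=tri(ray(P["scene"],((sc[1]+.5)/384,(sc[0]+.5)/512)),ray(P["top"],((ce[i][1]+.5)/384,(ce[i][0]+.5)/512)))
    o,d=ray(P["top"],((ce[i][1]+.5)/384,(ce[i][0]+.5)/512)); q=o+d*(.1-o[2])/d[2]
    print('port',x,e,'top ray at .1',q); T.append(q)
v=T[1]-T[0]; print('sep',np.linalg.norm(v),'yaw',np.degrees(np.arctan2(-v[0],v[1])))
E
python3 - <<'E'
from p1 import *
s=sense(); print(s["time"],s["tool_rot"],s["joints"],s["force"])
for X in ([.5011,.1106,.05],[.5149,.2793,.05],[.615,.09,.112],[.615,.19,.2],[.469,-.168,.155],[.6,-.168,.33]):
    for y in(90,-90): print(X,y,np.round(q,0) if (q:=solve_ik(X,[180,0,y])) is not None else None)
E
```

```text
bore [224 156  11  11  91] [228.7582 160.6703]
port [0.6126 0.0902 0.0918] 0.0017278093759087744 top ray at .1 [0.6113 0.0877 0.1   ]
bore [193 157  10  11  89] [197.4944 161.5618]
port [0.61   0.1901 0.0916] 0.001854069416791124 top ray at .1 [0.6085 0.1867 0.1   ]
sep 0.09911552295935154 yaw 1.6083886474949078
0.9 [179.9978   0.0017 164.5413] [65.6444 15.0736 -2.7681 72.1558 -0.0013 81.1031] [0.1443 0.1727 0.033 ]
[0.5011, 0.1106, 0.05] 90 [  3.  21. -24.  45.   0.  93.]
[0.5011, 0.1106, 0.05] -90 [  3.  21. -24.  45.   0. -87.]
[0.5149, 0.2793, 0.05] 90 [ 21.  27. -13.  49.   0. 111.]
[0.5149, 0.2793, 0.05] -90 [ 21.  27. -13.  49.   0. -69.]
[0.615, 0.09, 0.112] 90 [ 1. 28. -2. 60.  0. 91.]
[0.615, 0.09, 0.112] -90 [  1.  28.  -2.  60.   0. -89.]
[0.615, 0.19, 0.2] 90 [ 10.  28.  12.  74.   0. 100.]
[0.615, 0.19, 0.2] -90 [ 10.  28.  12.  74.   0. -80.]
[0.469, -0.168, 0.155] 90 [-29.  15. -16.  60.   0.  61.]
[0.469, -0.168, 0.155] -90 [ -29.   15.  -16.   60.    0. -119.]
[0.6, -0.168, 0.33] 90 [-23.  26.  29.  93.   0.  67.]
[0.6, -0.168, 0.33] -90 [ -23.   26.   29.   93.    0. -113.]
```

```bash
python3 - <<'E'
from h import *
D=[180,0,90]
set_gripper(.065,40)
reach([.5011,.1106,.13],D)
movel([.5011,.1106,.048],velocity=.15,max_force=8)
print(sense()["tool_pos"],sense()["force"])
set_gripper(.01,40); s=sense(); print(s["grip_width"],s["gripper_force"],s["force"])
movel([.5011,.1106,.19],velocity=.2)
movel([.6125,.0895,.19],velocity=.2)
movel([.6125,.0895,.150],velocity=.2); hold(.2)
s=sense();print(s["time"],s["grip_width"],s["gripper_force"],s["tool_pos"],s["force"])
from m import *
for n,c in(("scene",(285,200)),("top",(229,160))):
    print(n,comp(P[n],c)[1:], 'expected',proj(P[n],[.6125,.0895,.158]))
fit((285,205),(229,160))
a=P["scene"]["color"][160:260,240:360]; b=P["top"]["color"][120:220,150:260]
im=np.hstack([cv2.resize(a,(420,350),interpolation=cv2.INTER_CUBIC),cv2.resize(b,(380,350),interpolation=cv2.INTER_CUBIC)])
cv2.imwrite('pics/c2.png',im[:,:,::-1])
E
```

```text
[0.5014127  0.11089721 0.04863403] [ 0.8579341  -0.12759473  0.52615784]
0.026906024490787227 38.88197422027588 [-0.01100114  0.41237955  6.56123724]
6.4583 0.026536188151947235 39.41951930522919 [0.61288893 0.08962259 0.15141506] [ 1.28925202  0.22850444 -0.94058895]
scene (array([276, 202,  17,  16,  94], dtype=int32), array([283.4574, 211.6383])) expected [284.9045 206.0299]
top (array([268, 101,  39,   1,  39], dtype=int32), array([287., 101.])) expected [226.9258 157.5695]
[(array([276, 202,  17,  16,  94], dtype=int32), array([283.4574, 211.6383])), (array([268, 101,  39,   1,  39], dtype=int32), array([287., 101.]))]
centroid tri [ 0.758  -0.0019  0.2568] 0.08404905134206071
fit foot [-6.0473  5.2354 -2.6092] 133.0
```

View pics/c2.png

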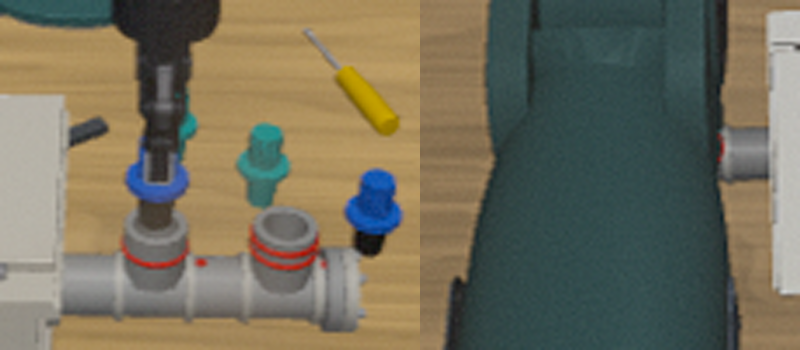

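The plug is held upright with its foot just above mouth 1. The plug axis is at crop column 157 and the socket at 155, so it is centred to about 1 mm. The arm hides the top view, so I insert under a force limit.

```bash
python3 - <<'E'
from h import *
r=movel([.6125,.0887,.106],velocity=.08,max_force=15)
s=sense();print(r,s["time"],s["tool_pos"],s["force"],s["torque"],s["grip_width"])
E
```

```text
True 7.0417 [0.61234212 0.08876391 0.11136148] [ 0.4091784   0.80380352 -0.19594092] [ 0.00782904 -0.03207618  0.00729581] 0.026567865601529322
```

```bash
python3 - <<'E'
from h import *
set_gripper(.06,40); print(sense()["force"])
movel([.6125,.0887,.20],velocity=.2)
reach([.5149,.2793,.14],[180,0,90])
hold(.2)
from m import *
A=fit((285,215),(227,158))
print('plug A in port, foot z should be .065')
E
```

```text
[ 0.70192017  0.21589854 -0.3378038 ]
[(array([276, 208,  16,  20, 148], dtype=int32), array([283.3108, 217.9797])), (array([222, 154,  15,  15, 162], dtype=int32), array([228.9074, 160.9012]))]
centroid tri [0.6095 0.087  0.1157] 0.00028803030913144304
fit foot [0.6107 0.0882 0.065 ] 159.1875
plug A in port, foot z should be .065
```

Plug A is home: the fit gives its foot at 0.065 m, exactly as it should be. Now plug B.

```bash
python3 - <<'E'
from h import *
x,y=.5160,.2799
movel([x,y,.14]); movel([x,y,.048],velocity=.15,max_force=8)
set_gripper(.01,40); s=sense(); print(s["grip_width"],s["tool_pos"],s["force"])
z0=s["tool_pos"][2]
movel([x,y,.19],velocity=.2)
movel([.6095,.1887,.19],velocity=.2)
movel([.6095,.1887,.151],velocity=.2); hold(.1)
p=read_camera("scene"); c=p["color"][150:270,250:390]
cv2.imwrite('pics/c3.png',cv2.resize(c,(700,600),interpolation=cv2.INTER_CUBIC)[:,:,::-1])
r=movel([.6095,.1887,.106],velocity=.08,max_force=15)
s=sense();print(r,z0+.065,s["time"],s["tool_pos"],s["force"],s["torque"],s["grip_width"])
E
```

```text
0.026802813088164616 [0.51648951 0.28009405 0.0489079 ] [-0.39172702  0.65528664  4.84546801]
True 0.11390789766817785 13.2917 [0.60941825 0.18905514 0.11158918] [ 0.40865787  1.72211835 -2.55097386] [ 0.33810876 -0.23176196 -0.04003851] 0.026724568301401408
```

```bash
python3 - <<'E'
from h import *
set_gripper(.06,40)
movel([.6095,.1887,.21],velocity=.2)
reach([.42,.15,.26],[180,0,90])
from m import *
fit((285,215),(229,161)); fit((321,217),(197,161))
for t in ["lid_handle","index_tip"]:
    D=[place_of(P[n],t) for n in P]
    x,e=tri(*[ray(P[n],d[0]["centre"]) for n,d in zip(P,D)]); print(t,x,e)
o=outline_of(P["top"],"index_tip"); print([(d["centre"],d["region"].sum()) for d in o])
q=outline_of(P["top"],"lid_handle"); print([(d["centre"],d["region"].sum()) for d in q])
ims=[P["top"]["color"][110:220,240:400],P["scene"]["color"][140:290,80:280]]
im=np.hstack([cv2.resize(ims[0],(436,300),interpolation=cv2.INTER_CUBIC),cv2.resize(ims[1],(364,300),interpolation=cv2.INTER_CUBIC)])
cv2.imwrite('pics/c4.png',im[:,:,::-1]); print(sense()["time"])
E
```

```text
[(array([276, 208,  16,  20, 155], dtype=int32), array([283.3419, 217.9548])), (array([222, 154,  15,  15, 161], dtype=int32), array([228.8944, 160.8944]))]
centroid tri [0.6095 0.0871 0.1158] 0.00026389811944001873
fit foot [0.6112 0.0889 0.0646] 151.75
[(array([313, 209,  17,  20, 238], dtype=int32), array([321.1471, 219.3655])), (array([190, 155,  15,  15, 155], dtype=int32), array([197.2516, 161.6129]))]
centroid tri [0.6077 0.1876 0.1135] 0.0008007975955667521
fit foot [0.6086 0.1881 0.0649] 84.125
lid_handle [ 0.4529 -0.1653  0.1616] 0.005771365627523084
index_tip [ 0.5814 -0.3441  0.2748] 0.0021675304979923617
[([0.3966, 0.74], np.int64(178)), ([0.4138, 0.5975], np.int64(10733))]
[([0.4451, 0.6014], np.int64(8058)), ([0.4247, 0.5967], np.int64(10291))]
15.5667
```

View pics/c4.png

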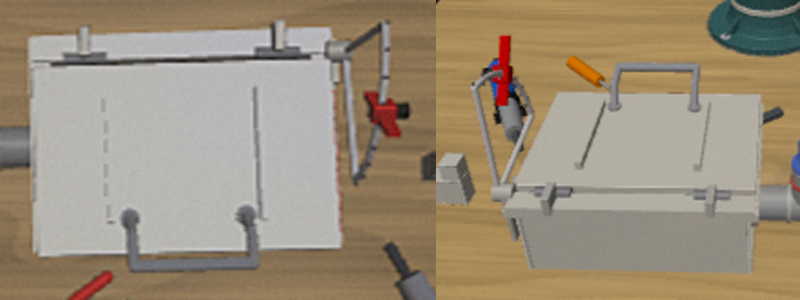

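Both plugs are home (feet at 0.0646 and 0.0649 m). The crop shows the handle bar centred at top (311,207) and scene (201,173.5), with about 1.7° yaw. I triangulate it, grasp the bar, and fit the index angle.

```bash
cat > idx.py <<'E'
from h import *
ya=np.radians(1.6); TX=np.array([np.cos(ya),np.sin(ya),0]); TY=np.array([-np.sin(ya),np.cos(ya),0]); Z=np.array([0,0,1.])
def pt(H,r,th,y,n=0): # radial r, lid angle th, tank y, offset normal n
    return H+TY*y+r*(-np.cos(th)*TX+np.sin(th)*Z)+n*(np.sin(th)*TX+np.cos(th)*Z)
def red(p):
    h=cv2.cvtColor(p["color"],cv2.COLOR_RGB2HSV); return ((h[...,0]<8)|(h[...,0]>172))&(h[...,1]>150)&(h[...,2]>90)
E
python3 - <<'E'
from idx import *
np.set_printoptions(precision=4,suppress=True)
P={n:read_camera(n) for n in("scene","top")}
x,e=tri(ray(P["scene"],(173.5/384,200.9/512)),ray(P["top"],(207.2/384,311.2/512))); print('bar',x,e)
x=x+[.0015,.0005,0]
H=x+.24*TX; H[2]=.121; print('hinge',H)
for n,b in(("scene",(100,150,130,200)),("top",(365,120,405,180))):
    m=red(P[n]); ys,xs=np.nonzero(m[b[1]:b[3],b[0]:b[2]]); print(n,'red cols',xs.min()+b[0],xs.max()+b[0],'rows',ys.min()+b[1],ys.max()+b[1])
    for th in(.6,.7,.8,.9,.95): print(th,'tip',proj(P[n],pt(H,.2,th,-.187)),'inner',proj(P[n],pt(H,.11,th,-.187)))
set_gripper(.05,40)
D=[180,0,91.6]
reach([x[0],x[1],.215],D)
r=movel([x[0],x[1],.153],velocity=.12,max_force=8); print(r,sense()["tool_pos"])
set_gripper(.0,40); hold(.2); s=sense(); print(s["time"],s["grip_width"],s["gripper_force"],s["tool_pos"],s["force"],s["torque"])
ims=[P["top"]["color"][115:190,340:420],P["scene"]["color"][145:225,80:150]]
im=np.hstack([cv2.resize(ims[0],(400,375),interpolation=cv2.INTER_CUBIC),cv2.resize(ims[1],(350,375),interpolation=cv2.INTER_CUBIC)])
cv2.imwrite('pics/c5.png',im[:,:,::-1])
E
```

```text
bar [ 0.4634 -0.162   0.1615] 0.0004359007515790258
hinge [ 0.7048 -0.1548  0.121 ]
scene red cols 111 121 rows 158 192
0.6 tip [126.4208 164.5704] inner [120.9777 195.1526]
0.7 tip [123.6155 161.625 ] inner [119.3309 193.8349]
0.8 tip [120.5989 159.2681] inner [117.5913 192.8955]
0.9 tip [117.3842 157.5582] inner [115.772  192.3566]
0.95 tip [115.7076 156.9645] inner [114.8369 192.2436]
top red cols 374 386 rows 144 159
0.6 tip [380.7864 176.6458] inner [374.0845 153.6587]
0.7 tip [382.3011 171.5287] inner [374.821 150.84 ]
0.8 tip [383.678 165.78 ] inner [375.481  147.7426]
0.9 tip [384.892  159.4588] inner [376.0549 144.399 ]
0.95 tip [385.4303 156.1062] inner [376.3069 142.6464]
False [ 0.4652 -0.1612  0.1536]
18.425 0.012173846126612358 39.31359887123108 [ 0.466  -0.1616  0.1537] [4.4675 2.1384 2.938 ] [ 0.4073 -1.0058  0.0161]
```

View pics/c5.png

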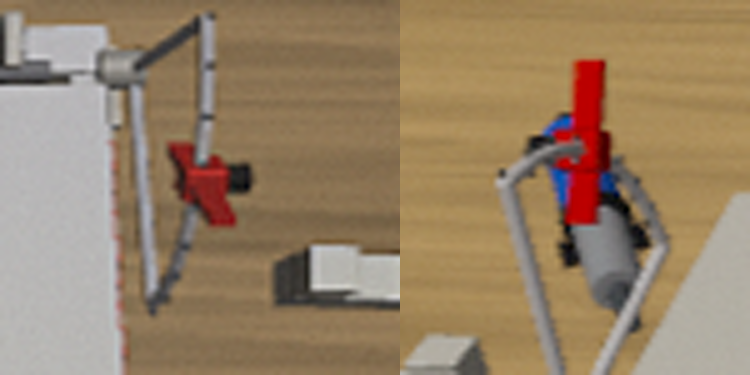

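Top view of the red bar: inner end at (375.5,144), tip at (384.8,159.5), which fits 0.90–0.91. The scene tip at (118,158) fits about 0.88, so I take 0.893. The bar is gripped (12 mm opening), so I lift along the arc, with force checks.

```bash
cat > lift.py <<'E'
from idx import *
np.set_printoptions(precision=3,suppress=True)
B=np.array([.4660,-.1616,.1630]); H=B+.24*TX; H[2]=.121
def go(th,v=.12):
    p=H+(-.24*np.cos(th)+.042*np.sin(th))*TX+(.24*np.sin(th)+.042*np.cos(th)-.0093)*Z
    return movel(p,velocity=v,max_force=30)
E
python3 - <<'E'
from lift import *
for th in np.arange(.1,.85,.1):
    r=go(th); s=sense(); print(round(th,2),r,s["tool_pos"],s["force"],s["torque"],round(s["grip_width"],4))
    if r or np.linalg.norm(s["force"])>30: break
else:
    go(.893,.06); hold(.3); s=sense(); print(s["time"],s["tool_pos"],s["force"],s["torque"],s["gripper_force"])
P={n:read_camera(n) for n in("scene","top")}
ims=[P["top"]["color"][95:220,230:400],P["scene"]["color"][80:260,80:300]]
im=np.hstack([cv2.resize(ims[0],(400,294),interpolation=cv2.INTER_CUBIC),cv2.resize(ims[1],(400,327),interpolation=cv2.INTER_CUBIC)[:294]])
cv2.imwrite('pics/c6.png',im[:,:,::-1])
for n in P:
  for t in("lid_handle","index_tip"): print(n,t,[np.array(d["centre"])*[384,512] for d in place_of(P[n],t)][:2])
E
```

```text
0.1 False [ 0.471 -0.161  0.177] [-0.475 -1.776 -6.029] [-0.232  0.324  0.003] 0.012
0.2 False [ 0.478 -0.161  0.2  ] [-4.669 -1.666 -4.495] [-0.394  1.029 -0.06 ] 0.0123
0.3 False [ 0.488 -0.161  0.222] [-8.934 -1.532 -2.121] [-0.408  2.002  0.014] 0.0123
0.4 False [ 0.499 -0.161  0.243] [-14.687  -1.809   2.958] [-0.372  3.1   -0.035] 0.0123
0.5 False [ 0.513 -0.16   0.263] [-21.002  -1.329   9.738] [-0.3    4.528  0.017] 0.012
0.6 False [ 0.529 -0.16   0.282] [-27.454  -0.062  18.916] [-0.167  5.81  -0.029] 0.0123
scene lid_handle [array([144.192, 191.488])]
scene index_tip [array([235.085, 189.184]), array([155.789, 119.091])]
top lid_handle []
top index_tip []
```

View pics/c6.png

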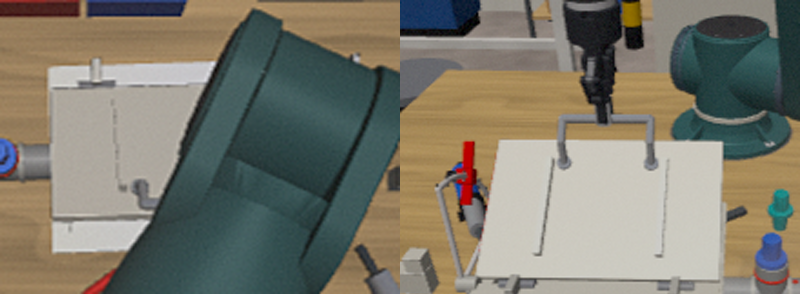

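The lid is up to about 0.6 rad and the bar is gripped well, but the radial force is growing. My arc lies slightly inside the real one, so I correct it outward using the measured force.

```bash
cat > adm.py <<'E'
from lift import *
def bar(th): return (-.24*np.cos(th)+.042*np.sin(th))*TX+(.24*np.sin(th)+.042*np.cos(th))*Z
def go2(th,d,v=.08):
    b=bar(th); u=b/np.linalg.norm(b); p=H-.0093*Z+b+d*u
    r=movel(p,velocity=v,max_force=30); s=sense(); f=np.array(s["force"])
    t=np.cross(u,-TY) 
    print(round(th,3),round(d,4),r,'Fr',round(f@u,1),'Ft',round(f@t,1),'err',np.array(s["tool_pos"])-p,round(s["time"],1),flush=True); return f@u
E
python3 - <<'E'
from adm import *
d=0.
for i in range(6):
    d+=.0015; F=go2(.6,d,.03)
    if F<6: break
E
```

```text
0.6 0.0015 False Fr 15.3 Ft -6.2 err [-0.002  0.    -0.   ] 21.1
0.6 0.003 False Fr -2.8 Ft -5.7 err [-0.     0.    -0.001] 21.3
```

```bash
python3 - <<'E'
from adm import *
d=.0028
for th in list(np.arange(.64,.89,.04))+[.893,.893]:
    F=go2(th,d,.06); d+=np.clip(F/14000,-.001,.001)+.0002*(th<.88)
    if abs(F)>35: break
hold(.4); s=sense(); print(s["time"],s["tool_pos"],s["force"],s["gripper_force"],s["grip_width"],d)
P={n:read_camera(n) for n in("scene","top")}
p=P["scene"]
# lid end line vs index in scene: predicted pixels
for th in(.85,.893,.94): print(th,'lid far corner top',proj(p,pt(H,.217,th,-.17,.006)),proj(p,pt(H,.217,th,.17,.006)),'idx',proj(p,pt(H,.2,th,-.187)))
for n in P: print(n,[np.array(d["centre"])*[384,512] for d in place_of(P[n],"lid_handle")][:1],[proj(P[n],H+bar(t)) for t in(.85,.893,.94)])
im=cv2.resize(p["color"][70:250,80:300],(733,600),interpolation=cv2.INTER_CUBIC)
cv2.imwrite('pics/c7.png',im[:,:,::-1])
E
```

```text
0.64 0.0028 False Fr 4.1 Ft -4.6 err [-0.  0.  0.] 21.6
0.68 0.0033 False Fr 2.7 Ft -4.8 err [-0.  0.  0.] 22.0
0.72 0.0037 False Fr 1.3 Ft -4.4 err [-0.  0. -0.] 22.3
0.76 0.004 False Fr 2.2 Ft -4.7 err [-0.  0. -0.] 22.6
0.8 0.0043 False Fr 1.3 Ft -4.4 err [-0.  0.  0.] 22.9
0.84 0.0046 False Fr 2.3 Ft -4.6 err [-0.  0.  0.] 23.2
0.88 0.005 False Fr 1.8 Ft -5.5 err [-0.  0. -0.] 23.6
0.893 0.0051 False Fr 3.5 Ft -3.9 err [-0.  0.  0.] 23.8
0.893 0.0054 False Fr -2.8 Ft -4.3 err [ 0.  0. -0.] 24.1
24.45 [ 0.586 -0.158  0.33 ] [-0.985  4.004 -6.316] 39.16028380393982 0.011769596359768455 0.0051762546848053825
0.85 lid far corner top [124.724 151.646] [255.833 152.478] idx [118.805 158.538]
0.893 lid far corner top [123.248 150.941] [255.713 151.771] idx [117.401 157.866]
0.94 lid far corner top [121.593 150.332] [255.576 151.163] idx [115.829 157.281]
scene [array([138.586, 183.398])] [array([186.986, 139.501]), array([186.001, 139.145]), array([184.898, 138.961])]
top [] [array([317.551, 158.632]), array([317.695, 154.744]), array([317.824, 150.393])]
```

View pics/c7.png

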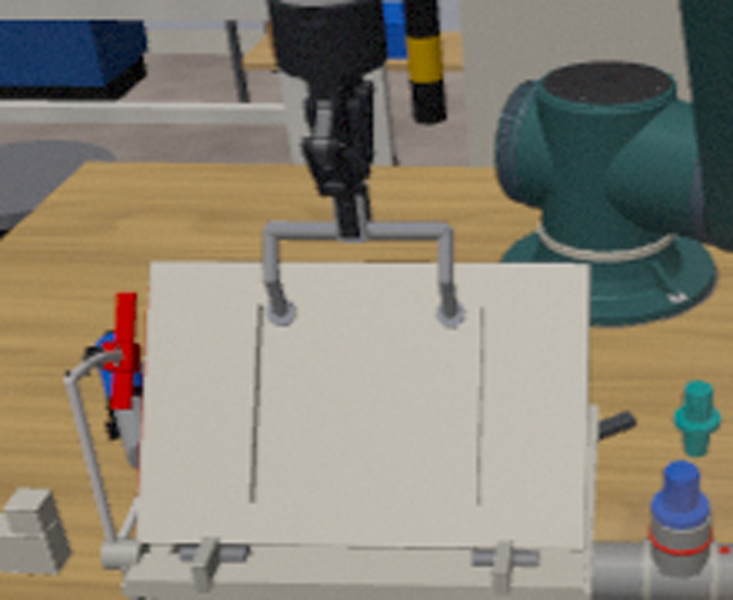

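The lid is up, the forces are small, and plug 1 is still home. The index tip is at crop (126,293), and the lid's end edge runs from crop (150,262) to (139,540), nearly parallel to the index. I compare the two slopes at sub-pixel level before handing in.

```bash
cat > cmpr.py <<'E'
from lift import *
from scipy.optimize import brentq
def fitline(r,c): 
    for _ in range(3):
        k=np.polyfit(r,c,1); e=np.abs(c-np.polyval(k,r)); m=e<max(.5,2*np.median(e)); r,c=r[m],c[m]
    return k,len(r),e.std()
N=4; img=np.mean([read_camera("scene")["color"].astype(float) for _ in range(N)],0); p=read_camera("scene")
q=dict(p,color=img.astype(np.uint8)); m=red(q)
hsv=cv2.cvtColor(q["color"],cv2.COLOR_RGB2HSV)
r,c=[],[]
for v in list(range(159,168))+list(range(181,191)):   # red bar away from its clamp
    u=np.nonzero(m[v,108:123])[0]
    if len(u)>2: r.append(v);c.append(108+u.mean())
ki=fitline(np.array(r),np.array(c)); 
def edge(lo,hi,sgn):
    r,c=[],[]
    for v in range(152,228):
        g=np.diff(img[v,lo:hi].mean(1) if 0 else img[v,lo:hi,2])*sgn; g[g<0]=0; i=g.argmax()
        w=g[max(0,i-1):i+2]; r.append(v); c.append(lo+.5+(np.arange(max(0,i-1),max(0,i-1)+len(w))*w).sum()/w.sum())
    return fitline(np.array(r),np.array(c))
kl,kr=edge(118,132,1),edge(250,264,-1)
def slope(th,y,r0,r1,n):
    a,b=proj(p,pt(H,r0,th,y,n)),proj(p,pt(H,r1,th,y,n)); return (a[0]-b[0])/(a[1]-b[1])
for nm,k,a in(("index",ki,(-.187,.2,.11,0)),("lid left",kl,(-.17,.21,.02,.006)),("lid right",kr,(.17,.21,.02,.006))):
    print(nm,k,[round(slope(t,*a),4) for t in(.8,.85,.9,.95)])
    try: print('   theta',brentq(lambda t:slope(t,*a)-k[0][0],.5,1.3))
    except ValueError as e: print(e)
w=np.polyval(kr[0],155)-np.polyval(kl[0],155); print('width row155',w,sense()["time"])
E
python3 cmpr.py
```

```text
index (array([ -0.036, 123.209]), 16, np.float64(0.10572250038546158)) [np.float64(-0.0895), np.float64(-0.068), np.float64(-0.0464), np.float64(-0.0247)]
   theta 0.9247959984493228
lid left (array([ -0.05, 132.13]), 49, np.float64(0.10252465786708335)) [np.float64(-0.0866), np.float64(-0.0659), np.float64(-0.0451), np.float64(-0.0242)]
   theta 0.8876677453266187
lid right (array([  0.035, 250.209]), 54, np.float64(0.2761022552764315)) [np.float64(-0.0171), np.float64(-0.0153), np.float64(-0.0135), np.float64(-0.0118)]
f(a) and f(b) must have different signs
width row155 131.33006770132653 24.9
```

The index slope gives 0.925 and the lid edge 0.888. The geometry gives 0.90 and 0.88. So I raise the lid by another 0.025 rad, check again and hand in.

```bash
python3 - <<'E'
from adm import *
F=go2(.918,.0053,.03); hold(.6)
F=go2(.918,.0053+np.clip(F/14000,-.0005,.0005),.03); hold(.5)
a=np.array(sense()["tool_pos"]); hold(.5); s=sense(); print(np.array(s["tool_pos"])-a,s["force"],s["gripper_force"],s["time"])
import cmpr
from m import *
fit((285,215),(229,161)) if 0 else None
print(comp(P["scene"],(285,217))[2],comp(P["scene"],(321,219))[2])
E
```

```text
0.918 0.0053 False Fr -4.2 Ft -2.8 err [0. 0. 0.] 25.3
0.918 0.005 False Fr -0.8 Ft -4.2 err [-0.  0.  0.] 26.1
[-0.  0.  0.] [-3.752  3.92  -4.368] 39.53376352787018 27.1083
index (array([ -0.036, 123.209]), 16, np.float64(0.10572250038546158)) [np.float64(-0.0895), np.float64(-0.068), np.float64(-0.0464), np.float64(-0.0247)]
   theta 0.9247959984493228
lid left (array([ -0.032, 128.063]), 46, np.float64(0.10100807739305613)) [np.float64(-0.0866), np.float64(-0.0659), np.float64(-0.0451), np.float64(-0.0242)]
   theta 0.9311039762821712
lid right (array([  0.037, 249.943]), 45, np.float64(0.259364800203317)) [np.float64(-0.0171), np.float64(-0.0153), np.float64(-0.0135), np.float64(-0.0118)]
f(a) and f(b) must have different signs
width row155 132.5503260174337 27.3583
[283.2617 218.0268] [321.2275 219.4378]
```

The lid edge (0.931) now matches the index (0.925). The lid is still and held, and both plugs are unmoved.

```bash
python3 -c "
from rig import *
print(finish_job())"
```

```text
the job is handed in; nothing more can be done
None
```

I handed the job in at about 27 s of the 58 s. Both plugs measured fully home in branches 1 and 2 and released, and the lid is held still within about 0.01 rad of the red index by my camera estimate. `finish_job()` returned no verdict, so I can't confirm it passed.

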